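Lock the thickness stop of the bench jolley

TASK

The thickness stop of the bench jolley is set but its lock nut is loose: fit the slotted key fully down over the blade of the stop screw with its arm pointing to the steel column, so that the arm bears on the column and keeps the screw from turning, then swing the nut's hand lever clockwise (seen from above) until it comes up tight and nip it up with a push of about 10 N at the black handle; under 8 N it works loose, over 13 N the washer is crushed. Then lift the key off and set it down on the bare table, block down as it lay, with the stop screw's setting line still against the line on the boss. Leave the cup, the spoon, the pink brush and the loose blue fish where they are.

Things in the scene. Friction and masses are not known exactly. Their poses are not given: they have to be found in the camera images.
- screw_seat (a point): Centre of the top of the stop screw's steel collar (48 mm across), on the screw's upright axis, 64 mm above the table; the key's block rests here. A blade 40 long, 8 thick, 20 tall (top 84 mm above the table) stands on it, in line with this frame's y axis. The frame turns with the screw
- stop_screw (a joint): Turn of the stop screw, rad, clockwise from above positive; 0 = red line on its collar at the red line on the boss, blade pointing at the column. Starts within 0.03. It turns easily and the nut drags it along unless the key's arm bears on the column; the 0.1 to 0.2 until the arm bears is harmless. The setting is kept within 0.3
- lock_washer (a joint): How far the nut has been drawn round after it first came up tight, rad, 0 at the start; it stays where it is left. Tight 0.010 (8 N at the handle), spoilt beyond 0.034 (13 N); the reading scatters by 0.008, so go by the force
- lever_grip (a point): Middle of the black round handle (18 mm across, 42 tall, upright, 51 to 93 mm above the table, revolving on its pin) at the end of the nut's lever, 90 mm from the screw axis; grasped or pushed from above, well clear of the key
- lock_nut: The nut with its lever; origin on the screw axis at table height, lever along its -x. Turning clockwise it runs against 3 N at the handle for 0.6 to 1.3 rad, then comes up tight with the lever within 0.4 rad of the stand's -x direction, at most 0.26 before it: a jump to 6 N, then 2.5 N more per mm. Friction holds it, so at rest the force drops: read it while moving slowly
- key_grip (a point): Middle of the key's upright grip (34 long, 14 thick, 48 tall, grasped across the 14, fingers clear of the block below), 49 mm above the key's underside. x axis along the key's arm, away from the block; z up
- key_slot (a point): Middle of the slot's mouth in the underside of the key's dark block (62x32x25 mm), same axes as key_grip. Slot 42.5 x 10.5 mm, 21.5 deep, long side along x, blind. The silvery arm, 12 wide, 4 to 14 mm above the underside, reaches 157 mm from here along +x. Fully down = this point on screw_seat
- holding_key: The key, 0.3 kg, balanced over its block; origin and axes as key_slot
- column_front (a point): Point on the -x face of the steel column, 73 mm above the table, where the fitted key's arm comes to bear. Axes of the fixed stand: screw to column is +y (135 mm), the lever works on the -x side. The column's head is 150 mm high, the profile arm, swung over to +y for 300 mm, 190: carry the key in above 150 mm and lower it straight down
- bisque_cup: Small cup, 67 mm across, 61 tall; origin under its centre; leave alone
- spoon: Clear spoon, 134x63 mm, flat on the table; leave alone
- brush_pink: Pink brush, 165 mm, flat on the table; leave alone
- fish_round: Round blue clay fish, 82x86x7 mm, flat on the table; leave alone
Mind the look-alikes: they are no part of the job. Of the things that look like the holding_key, the larger one is meant.

How it is judged:
By the outcome, as a careful person would: the job done as asked, in the order asked, and still so for the second after the job is handed in, with the robot touching nothing.
It also fails if it takes over 70 s, if anything falls off the work surface, if the arm or the gripper's body presses on something with over 40 N, if the wrist force passes 120 N, or if a joint passes its speed limit or range.

ROBOT

A 7-joint arm with a two-finger parallel gripper is mounted at the origin on a cart in front of the work surface, level with it; the furniture and walls round the work are solid. World frame = base frame: x ahead of the robot, y to its left, z up, the work surface at z = 0. Lengths are in m, angles in rad, forces in N, time in s.
With the tool pointing down it reaches from about 0.4 to 0.75 m from the base axis. Payload 19.5 kg.
Tool frame: the origin (TCP) lies at the very end of the fingers, on their centre line; the grasp point (between the pads) lies 19 mm behind it (bot.tcp_to_grasp is the distance from the TCP to the grasp point, in m); z points along the fingers, y is the direction in which the jaws open and shut (so a half turn about z gives the same grasp; the last joint's range is limited). The gripper opens to 85 mm and grips with 20 to 120 N. Pads are 22 mm wide; open, the fingers measure 114 mm over their backs; the gripper's body (76 mm by 85 mm) begins 54 mm behind the grasp point. The pads swing forward as they close: fully open they stand 13 mm farther back than shut.
Start: joints at [1.197, 0.707, -0.028, 1.485, 0.022, 0.951, -0.075], TCP at [0.187, -0.544, 0.231] pointing down, gripper open.
Joint ranges: [-2.71, 2.71], [-0.32, 2.16], [-1.57, 1.52], [0, 2.45], [-1.46, 4.6], [0, 2.02], [-2.83, 2.83]. Speed limits (rad/s): [1.89, 1.89, 2.57, 2.57, 3.01, 3.01, 3.01].

INTERFACE

Orientations are given as a 3x3 rotation matrix whose columns are the frame's x, y, z axes.
In Python, from plant import sensors, eyes, bot gives the robot as it stands.
- The arm moves only by the tool step_arm, never from a script. Its argument "deltas" is one flat list of numbers, 4 for each row, row after row: the shift along the world's x, y, z in units of 50 mm (1.0 is 50 mm), then the turn about the world's z in rad. In form: [dx, dy, dz, yaw, dx, dy, dz, yaw, ...]. A call has 1 to 10 rows; each row is the pose to reach, as a shift and turn from the pose commanded when the call began; what a row does not reach only later rows make up. A row lasts 1/10 s, in which the tool goes at most 50 mm and 8.59 degrees, less where a joint would pass 70% of its speed; a pose out of reach is approached as far as the arm can. A call with a gripper value outside its range is refused whole. "jaw" is the opening, from 0 (shut) to 1 (fully open), set as the call begins (left out, the last holds). The fingers move at their own pace and stop on an object; "squeeze" is the grip in N (left out, the last holds). Time passes only in rows, so rows that repeat a pose let the fingers close. It gives the time, the measured TCP pose, the force and the opening at its end, in the units of the state.
- sensors.get_obs(): the state, without advancing time (a new reading comes with each control period).
- eyes.camera(name): name is "scene" or "top"; returns a dict with "color" (480x640x3 uint8, red, green, blue), "depth" (480x640 float32, m along the optical axis (not along the pixel's ray), 0 where there is no reading), "fx", "fy", "cx", "cy" (pixels), "world_to_cam" (4x4, takes a point from world to camera coordinates). Camera axes: x right, y up, looking along -z (the intrinsics and any distortion apply to the point x, -y, -z); pixel columns grow to the right and rows downward; lengths in m; the calibration is good to about 2 mm. A picture is of the moment at which its call begins.
- bot.job_done(): hands the job in, once; it reports no verdict.
The state is a dict: "clock": time; "joint_positions": joint angles; "joint_velocities": joint speeds; "joint_efforts": joint torques, N m; "position": TCP position; "ee_rot": TCP orientation; "force": force on the tool from outside, world axes, zero at the start; "wrist_torque": the same for the moment, N m; "gripper_width": opening from 0.0 (shut) to 1.0 (fully open).
Only numpy, scipy, OpenCV 4.12 (cv2) and the standard library are available. Lean on these libraries where they do the work, as an engineer would, in place of code of your own. Each camera call takes 0.05 s, during which the arm holds its last target. There are 200 camera calls.

## Working session

There is one attempt and no reset: what is moved stays moved. The work goes in short steps, Python scripts to look and compute and a tool call to move; the robot and the scene stay as the last step left them, time stands still between calls to the robot, and variables do not carry over. Pictures are saved under pics/ and viewed, about 8 in all and at most 12, crops included, and the job is handed in when it is done.

Besides the shell and the picture viewer there is one more tool, called as name(argument=value, ...), one argument or row to a line, values as JSON. step_arm: Moves the arm, as the interface text tells. Its arguments: {"type":"object","properties":{"deltas":{"type":"array"},"jaw":{"type":"number"},"squeeze":{"type":"number"}},"required":["deltas"]}

```bash
mkdir -p pics; ls; cat > h.py <<'E'
import numpy as np, cv2
from plant import sensors, eyes, bot
def cap(name,tag):
    c=eyes.camera(name); np.savez(f'pics/{tag}.npz',**c)
    cv2.imwrite(f'pics/{tag}.png',c['color'][:,:,::-1]); return c
def load(tag): return dict(np.load(f'pics/{tag}.npz'))
def ray(c,u,v):
    d=np.array([(u-c['cx'])/c['fx'],-(v-c['cy'])/c['fy'],-1.]); T=np.linalg.inv(c['world_to_cam'])
    return T[:3,3],T[:3,:3]@d
def onz(c,u,v,z):
    o,d=ray(c,u,v); return o+d*(z-o[2])/d[2]
def pt(c,u,v):
    o,d=ray(c,u,v); return o+d*c['depth'][int(v),int(u)]
def proj(c,p):
    q=c['world_to_cam']@np.r_[p,1]; return c['cx']+c['fx']*q[0]/-q[2], c['cy']-c['fy']*q[1]/-q[2]
E
python3 - <<'E'
from h import *
print(sensors.get_obs())
for n in('scene','top'):
    c=cap(n,n+'0'); print(n,[c[k] for k in('fx','fy','cx','cy')],[k for k in c],ray(c,320,240))
E
```

```text
pics
{'clock': 0.0, 'joint_positions': array([ 1.1972936 ,  0.70711967, -0.02759145,  1.48498696,  0.02199326,
        0.95091463, -0.07550135]), 'joint_velocities': array([-1.70146853e-03,  2.56602787e-04, -6.37525859e-07,  4.15440682e-04,
        5.41491541e-05,  2.48166839e-04,  4.49849846e-04]), 'joint_efforts': array([-7.45143416e-05, -8.83221674e+01,  1.23461690e+00, -2.36163908e+01,
        1.69178500e-02,  6.65306710e-03, -2.96679264e-05]), 'position': array([ 0.18720697, -0.54339   ,  0.23082096]), 'ee_rot': array([[ 9.45464713e-01,  3.25724280e-01, -4.11995153e-04],
       [ 3.25724537e-01, -9.45464133e-01,  1.04820742e-03],
       [-4.81000346e-05, -1.12524005e-03, -9.99999366e-01]]), 'force': array([-0.94194075, -0.77646662, -0.07346882]), 'wrist_torque': array([0.02102246, 0.00303216, 0.04124854]), 'gripper_width': 0.999720436171519}
scene [590.8598726057613, 590.8598726057613, 311.49107050957724, 238.75209799408955] ['color', 'depth', 'fx', 'fy', 'cx', 'cy', 'world_to_cam'] (array([-0.32695356,  0.79118694,  0.69807499]), array([ 0.63663933, -0.61142014, -0.47017829]))
top [563.6898078391547, 563.6898078391547, 315.66292125320797, 241.03064919071417] ['color', 'depth', 'fx', 'fy', 'cx', 'cy', 'world_to_cam'] (array([0.24702249, 0.01336693, 1.41741337]), array([ 0.19016429, -0.00492914, -0.98177176]))
```

View pics/scene0.png

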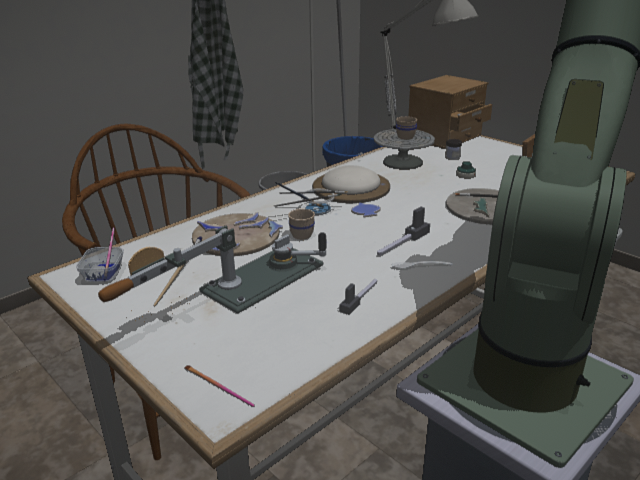

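View pics/top0.png

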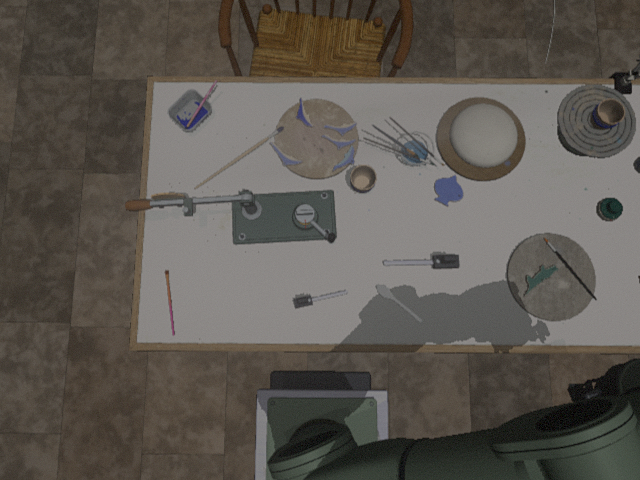

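The top view shows the stand's screw at about (305,213), its lever handle at (332,237) and the column at (250,205). The things that could be taken for the key are the dark-block-and-silver-arm pieces at (445,261) (the larger) and (303,300) (the smaller). I also noted the spoon (400,303) and brush (170,303). I choose (445,261) and will check it in a close crop.

```bash
python3 - <<'E'
from h import *
t=load('top0')['color'][:,:,::-1]; s=load('scene0')['color'][:,:,::-1]
def z(im,x,y,w,h,W=400,H=300): return cv2.resize(im[y:y+h,x:x+w],(W,H),interpolation=cv2.INTER_CUBIC)
a=np.vstack([np.hstack([z(t,380,225,100,75),z(t,240,175,100,75)]),np.hstack([z(s,370,195,80,60),z(s,200,215,140,105)])])
a=np.clip(a*1.5,0,255).astype(np.uint8)
cv2.imwrite('pics/crop1.png',a)
for tag,pts in(('top0',[(446,257),(446,265),(436,261),(456,261),(386,263),(303,300),(342,294),(296,300),(332,237),(305,213),(250,205)]),('scene0',[(418,215),(418,232),(350,293),(322,243),(282,255)])):
    c=load(tag)
    for p in pts: print(tag,p,np.round(pt(c,*p),4))
E
```

```text
top0 (446, 257) [ 0.4677 -0.2981  0.0716]
top0 (446, 265) [ 0.4553 -0.3084  0.0241]
top0 (436, 261) [ 0.4643 -0.2826  0.0296]
top0 (456, 261) [ 0.4589 -0.3232  0.0663]
top0 (386, 263) [ 0.461  -0.1601  0.0136]
top0 (303, 300) [0.3636 0.0469 0.0508]
top0 (342, 294) [ 0.3828 -0.0494  0.008 ]
top0 (296, 300) [0.3659 0.0649 0.0226]
top0 (332, 237) [ 0.5105 -0.0219  0.0959]
top0 (305, 213) [0.5721 0.0435 0.0833]
top0 (250, 205) [0.5817 0.1733 0.1209]
scene0 (418, 215) [ 0.456  -0.2975  0.0618]
scene0 (418, 232) [ 0.4502 -0.2947  0.0176]
scene0 (350, 293) [0.3545 0.055  0.0427]
scene0 (322, 243) [ 0.5064 -0.0152  0.0728]
scene0 (282, 255) [0.5595 0.058  0.0504]
```

View pics/crop1.png

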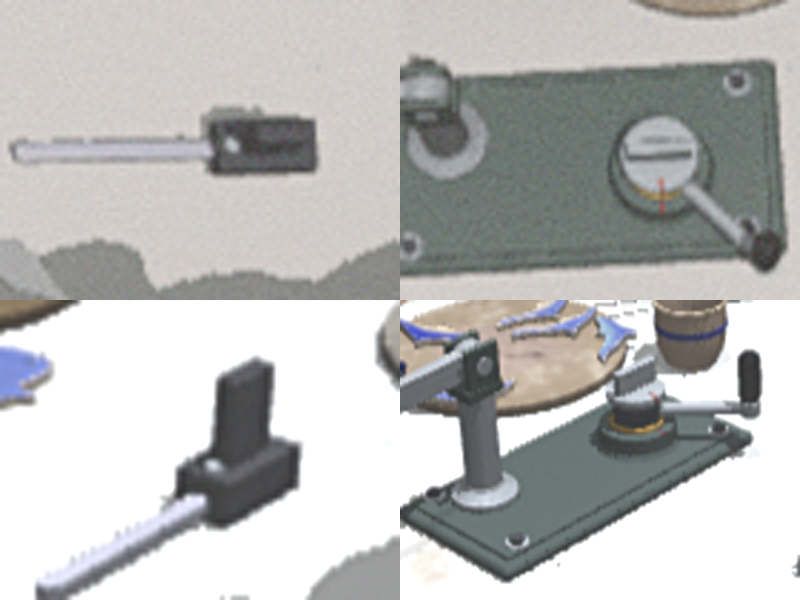

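```bash
cat >> h.py <<'E'
def cloud(c):
    v,u=np.mgrid[0:480,0:640]; T=np.linalg.inv(c['world_to_cam'])
    d=np.stack([(u-c['cx'])/c['fx'],-(v-c['cy'])/c['fy'],-np.ones_like(u,float)],-1)*c['depth'][...,None]
    return d@T[:3,:3].T+T[:3,3]
def rect(P): # min-area rect of xy points
    r=cv2.minAreaRect((P[:,:2]*1000).astype(np.float32)); return [np.round(x,1) for x in r]
def sel(c,P,cx,cy,rx,ry,z0,z1):
    return (abs(P[...,0]-cx)<rx)&(abs(P[...,1]-cy)<ry)&(P[...,2]>z0)&(P[...,2]<z1)&(c['depth']>0)
def line(P): # direction angle (rad) by PCA, mean
    m=P[:,:2].mean(0); w,V=np.linalg.eigh(np.cov((P[:,:2]-m).T)); v=V[:,1]; v=v*np.sign(v[1]); return np.round(m,4),np.round(np.arctan2(v[1],v[0]),4)
E
python3 - <<'E'
from h import *
for tag in('top0','scene0'):
    c=load(tag);P=cloud(c); print(tag)
    t=sel(c,P,.3,-.3,.05,.08,-.02,.02); 
    f=sel(c,P,.40,-.25,.03,.05,-.02,.02);print(' table z',P[f][:,2].mean(),P[f][:,2].std())
    for n,a in dict(griptop=(.461,-.31,.03,.05,.068,.08),grip=(.461,-.31,.03,.05,.035,.08),block=(.461,-.31,.03,.05,.020,.030),arm=(.461,-.21,.03,.055,.006,.02),
      collar=(.572,.044,.035,.035,.058,.070),blade=(.572,.044,.035,.035,.077,.09),handle=(.51,-.02,.03,.03,.06,.1),handletop=(.51,-.02,.03,.03,.088,.1),colm=(.575,.18,.03,.03,.03,.11),coltop=(.575,.18,.05,.05,.12,.2)).items():
        Q=P[sel(c,P,*a)]
        if len(Q)>4: print(' ',n,len(Q),'mean',np.round(Q.mean(0),4),'rect',rect(Q),'line',line(Q)[1],'zstd',round(Q[:,2].std(),4), 'zmax',round(np.percentile(Q[:,2],95),4))
E
```

```text
top0
 table z 0.0010216835351551828 0.0030054572519179696
  griptop 76 mean [ 0.4642 -0.3085  0.0732] rect [array([ 464.2, -308. ]), array([34.1, 12.8]), np.float64(89.9)] line 1.5974 zstd 0.0027 zmax 0.0777
  grip 124 mean [ 0.4629 -0.306   0.0648] rect [array([ 464.3, -307.8]), array([13.6, 34.3]), np.float64(1.3)] line 1.5604 zstd 0.0129 zmax 0.0771
  block 178 mean [ 0.4627 -0.3036  0.0256] rect [array([ 465.2, -308.8]), array([32.7, 63.1]), np.float64(1.9)] line 1.4664 zstd 0.0024 zmax 0.0293
  arm 234 mean [ 0.4622 -0.2101  0.013 ] rect [array([ 463.7, -210.3]), array([ 53.9, 109.3]), np.float64(0.3)] line 1.5763 zstd 0.0037 zmax 0.0184
  collar 208 mean [0.5734 0.046  0.0646] rect [array([574.5,  46.5]), array([47.5, 44.7]), np.float64(0.3)] line 0.0462 zstd 0.0025 zmax 0.0687
  blade 61 mean [0.5743 0.0446 0.0842] rect [array([574.3,  45.8]), array([ 8.8, 39.2]), np.float64(3.9)] line 1.6277 zstd 0.003 zmax 0.089
  handle 57 mean [ 0.5112 -0.0197  0.087 ] rect [array([512.3, -19.7]), array([15.8, 15.9]), np.float64(42.3)] line 0.1504 zstd 0.0102 zmax 0.0963
  handletop 41 mea
[... 1238 characters left out ...]
.0471 0.0822] rect [array([574.,  47.]), array([42.5, 13.4]), np.float64(89.8)] line 1.6196 zstd 0.0027 zmax 0.0859
  handle 123 mean [ 0.5094 -0.0169  0.079 ] rect [array([510.5, -18.3]), array([16.3, 20.4]), np.float64(49.9)] line 0.522 zstd 0.0109 zmax 0.0944
  handletop 33 mean [ 0.5105 -0.0185  0.0922] rect [array([511.1, -20.3]), array([16.8, 14.6]), np.float64(67.9)] line 0.5393 zstd 0.0021 zmax 0.0951
  colm 433 mean [0.5851 0.1864 0.0702] rect [array([590.3, 182.8]), array([32.5, 26.4]), np.float64(89.7)] line 1.0047 zstd 0.0234 zmax 0.1078
  coltop 409 mean [0.5876 0.1949 0.1369] rect [array([594.6, 196.9]), array([65.2, 34.1]), np.float64(84.5)] line 1.5109 zstd 0.0082 zmax 0.1481
```

```bash
python3 - <<'E'
from h import *
c=load('top0');im=c['color'].astype(int);P=cloud(c)
# base plate: green-grey
hsv=cv2.cvtColor(c['color'],cv2.COLOR_RGB2HSV); print('hsv plate',hsv[225,270],'table',hsv[280,350],'arm',hsv[263,400],'collar',hsv[205,305], 'blk',hsv[266,440],'red',hsv[222,305])
roi=np.zeros((480,640),bool);roi[185:250,225:345]=1
m=(roi&(hsv[...,2]<110)).astype(np.uint8)
cs,_=cv2.findContours(m,cv2.RETR_EXTERNAL,cv2.CHAIN_APPROX_NONE);k=max(cs,key=cv2.contourArea)[:,0].astype(float)
# plate height
pz=np.median(P[228:236,255:300,2]);print('plate z',pz)
W=np.array([onz(c,u,v,pz)[:2] for u,v in k])
for n,f in dict(bottom=(k[:,1]>225)&(k[:,0]>245)&(k[:,0]<318),top=(k[:,1]<200)&(k[:,0]>265)&(k[:,0]<325),right=(k[:,0]>328)&(k[:,1]>198)&(k[:,1]<225)).items():
    Q=W[f]; print(n,len(Q),line(Q))
# arm of the key
m=np.zeros((480,640),bool);m[252:272,378:432]=1
a=m&(hsv[...,1]<200)
I=c['color'][250:275,378:432].astype(int); print(I[:,20,:].tolist())
E
```

```text
hsv plate [85 20 78] table [ 13  13 142] arm [130   6 136] collar [ 90   6 124] blk [150   8  64] red [ 0 55 98]
plate z 0.01699817966291095
bottom 72 (array([0.5148, 0.1037]), np.float64(1.6317))
top 59 (array([0.6437, 0.0713]), np.float64(1.6308))
right 26 (array([ 0.5927, -0.03  ]), np.float64(0.0616))
[[138, 136, 132], [138, 135, 133], [143, 138, 136], [139, 137, 135], [142, 137, 136], [140, 135, 135], [142, 139, 137], [142, 140, 139], [145, 140, 136], [124, 121, 119], [111, 110, 112], [120, 120, 128], [131, 129, 136], [133, 131, 137], [117, 116, 116], [119, 116, 117], [140, 135, 133], [142, 139, 137], [139, 136, 133], [143, 139, 136], [141, 137, 134], [143, 138, 137], [143, 138, 134], [137, 136, 134], [136, 134, 133]]
```

```bash
python3 - <<'E'
from h import *
c=load('top0');I=c['color'].astype(float)
L=[]
for u in range(388,430):
    w=np.clip((I[250:275,u,2]-I[250:275,u,0])+1,0,None); w[w<3]=0
    if w.sum()>0: L.append(onz(c,u,(w*np.arange(250,275)).sum()/w.sum(),.012)[:2])
L=np.array(L);print('arm top cam',len(L),line(L)); p=np.polyfit(L[:,1],L[:,0],1);print('x at y=-.308',np.polyval(p,-.308),'yaw',np.arctan2(1,p[0]))
s=load('scene0');P=cloud(s);Q=P[sel(s,P,.46,-.21,.03,.055,.009,.02)];Q=Q[abs(Q[:,0]-.461)<.012]
p=np.polyfit(Q[:,1],Q[:,0],1);print('scene yaw',np.arctan2(1,p[0]),np.polyval(p,-.308))
# tip & block far end: dark block extents
P=cloud(c);g=I.sum(2)
row=[int(round(proj(c,(.463,y,.014))[0])) for y in(-.15,-.34)];print(row)
for tag in('top0','scene0'):
    c=load(tag)
    for n,p in dict(col=(.59,.183,.15),scr=(.5743,.046,.064),head1=(.578,.17,.15)).items(): print(tag,n,np.round(proj(c,p),1))
E
```

```text
arm top cam 42 (array([ 0.4646, -0.217 ]), np.float64(1.5731))
x at y=-.308 0.4647796771329584 yaw 1.5730533189263098
scene yaw 1.602451999167052 0.4620333810589923
[382, 458]
top0 col [244.5 198.4]
top0 scr [304.2 214. ]
top0 head1 [249.9 203.4]
scene0 col [224.3 229.1]
scene0 scr [281.5 245.6]
scene0 head1 [232.9 228.9]
```

Heights agree in both views: grip top 72–73 mm, blade 82–84, handle 92–93, and lever radius 90.2 mm. The stand's yaw is 0.061. The crop confirms the larger key at (445,261), so I'm moving above it.

step_arm(
  deltas=[0.55, 0.47, 0, 0.13, 1.1, 0.94, 0, 0.26, 1.66, 1.41, 0, 0.39, 2.2, 1.88, 0, 0.52, 2.77, 2.35, 0, 0.65, 3.3, 2.82, -0.3, 0.78, 3.88, 3.3, -0.6, 0.91, 4.43, 3.77, -0.9, 1.04, 5.0, 4.24, -1.3, 1.15, 5.54, 4.7, -1.6, 1.253],
  jaw=1,
  squeeze=60,
)

```text
clock: 1.1
position: [0.4651, -0.3073, 0.1501]
ee_rot: [[-0.019, 1.0, -0.001], [1.0, 0.019, 0.001], [0.001, -0.001, -1.0]]
force: [0.7, 0.4, 0.3]
gripper_width: 1.0
```

step_arm(
  deltas=[0, 0, 0, 0, 0, 0, 0, 0],
)

```text
clock: 1.3
position: [0.4643, -0.3082, 0.1507]
ee_rot: [[-0.015, 1.0, -0.001], [1.0, 0.015, 0.001], [0.001, -0.001, -1.0]]
force: [-0.3, 0.4, -0.6]
gripper_width: 1.001
```

```bash
python3 - <<'E'
from h import *
o=sensors.get_obs();print(o['clock'],o['position'],np.arctan2(o['ee_rot'][1,1],o['ee_rot'][0,1]),o['ee_rot'][:,2],o['joint_positions'].round(2),o['force'])
E
```

```text
1.3 [ 0.46431861 -0.30817664  0.15073415] 0.014627287841681855 [-1.08968761e-03  5.24442861e-04 -9.99999269e-01] [ 0.69  0.8  -0.31  1.64  0.32  0.75  0.24] [-0.28414429  0.3837743  -0.62006892]
```

step_arm(
  deltas=[0, 0, -0.6, 0, 0, 0, -1.2, 0, 0, 0, -1.8, 0, 0, 0, -2.2, 0, 0, 0, -2.35, 0, 0, 0, -2.35, 0, 0, 0, -2.35, 0],
)

```text
clock: 2.0
position: [0.4645, -0.3092, 0.0348]
ee_rot: [[-0.013, 1.0, 0.001], [1.0, 0.013, -0.001], [-0.001, 0.001, -1.0]]
force: [0.7, 0.2, 0.7]
gripper_width: 0.999
```

step_arm(
  deltas=[0, 0, 0, 0, 0, 0, 0, 0, 0, 0, 0, 0, 0, 0, 0, 0, 0, 0, 0, 0, 0, 0, 0, 0, 0, 0, 0, 0, 0, 0, 0, 0],
  jaw=0,
  squeeze=60,
)

```text
clock: 2.8
position: [0.4644, -0.3087, 0.0338]
ee_rot: [[-0.014, 1.0, 0.0], [1.0, 0.014, -0.0], [-0.0, 0.0, -1.0]]
force: [0.7, 0.2, 2.3]
gripper_width: 0.154
```

step_arm(
  deltas=[0, 0, 0.3, 0, 0, 0, 1.0, 0, 0, 0, 1.9, 0, 0, 0, 2.7, 0, 0.1, 0.3, 3.3, 0.02, 0.3, 0.9, 3.6, 0.05, 0.5, 1.6, 3.6, 0.08, 0.75, 2.4, 3.6, 0.11, 1.0, 3.2, 3.6, 0.14, 1.25, 4.0, 3.6, 0.163],
)

```text
clock: 3.8
position: [0.5268, -0.1071, 0.2136]
ee_rot: [[-0.177, 0.984, -0.001], [0.984, 0.177, -0.0], [0.0, -0.001, -1.0]]
force: [0.9, -0.2, -3.2]
gripper_width: 0.154
```

step_arm(
  deltas=[0.25, 0.8, 0, 0, 0.45, 1.5, 0, 0, 0.65, 2.1, 0, 0, 0.8, 2.6, 0, 0, 0.9, 2.9, 0, 0, 0.95, 3.09, 0, 0, 0.95, 3.09, -0.2, 0, 0.95, 3.09, -0.27, 0, 0.95, 3.09, -0.27, 0],
)

```text
clock: 4.7
position: [0.5739, 0.0445, 0.1994]
ee_rot: [[-0.175, 0.985, -0.002], [0.985, 0.175, -0.001], [-0.001, -0.002, -1.0]]
force: [-0.0, -0.3, -2.7]
gripper_width: 0.159
```

```bash
python3 - <<'E'
from h import *
o=sensors.get_obs();print(o['clock'],o['position'],np.arctan2(o['ee_rot'][1,1],o['ee_rot'][0,1]),o['force'],o['wrist_torque'],o['joint_positions'].round(2))
t=cap('top','top1');s=cap('scene','scene1')
a=[cv2.resize(i[y:y+120,x:x+160,::-1],(400,300),interpolation=cv2.INTER_CUBIC) for i,x,y in((t['color'],210,150),(s['color'],190,150))]
cv2.imwrite('pics/crop2.png',np.clip(np.hstack(a)*1.5,0,255).astype(np.uint8))
E
```

```text
4.7 [0.57385348 0.04448404 0.1994301 ] 0.17555527993158365 [-0.04776264 -0.31324374 -2.73203502] [-0.01299964 -0.03391034  0.00402539] [ 0.03  0.76 -0.32  1.52  0.28  0.91 -0.21]
```

View pics/crop2.png

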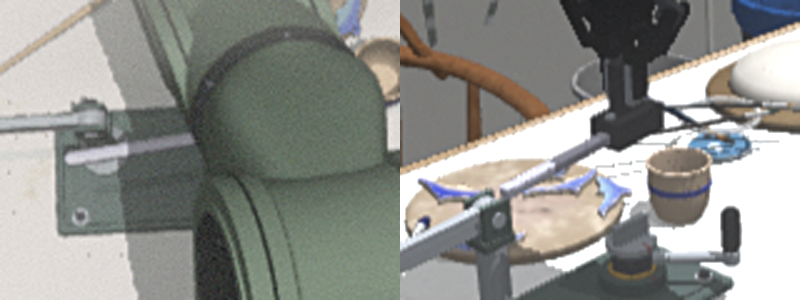

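The crop shows the key level in the jaws with its arm clear of the column head (arm tip at top-view pixel ~(236,213), block in scene view ~(438,200)).

```bash
python3 - <<'E'
from h import *
o=sensors.get_obs();print(o['position'])
p=o['position'];d=np.array([-np.sin(.1755),np.cos(.1755)])
print('expected tip',p[:2]+.157*d)
for t in('top1','scene1'):
    c=load(t);P=cloud(c)
    Q=P[sel(c,P,.56,.15,.04,.07,.160,.19)]
    n=np.array([d[1],-d[0]]);a=(Q[:,:2]-p[:2])@d;b=(Q[:,:2]-p[:2])@n
    f=abs(b)<.03;Q,a,b=Q[f],a[f],b[f]; f=(a>.06)&(a<.2)
    print(t,len(Q),'along max',np.percentile(a,[97,99,100]).round(4),'lateral mean',b[f].mean().round(4),np.percentile(b[f],[5,95]).round(4),'slope',np.polyfit(a[f],b[f],1)[0].round(4),'z95',np.percentile(Q[f][:,2],[50,95]).round(4))
c=load('scene1');P=cloud(c)
Q=P[sel(c,P,.574,.045,.04,.05,.155,.195)];a=(Q[:,:2]-p[:2])@d;b=(Q[:,:2]-p[:2])@n
print('block',len(Q),np.percentile(a,[1,5,95,99]).round(4),np.percentile(b,[1,5,95,99]).round(4),Q[:,2].min())
Q=P[sel(c,P,.574,.045,.035,.04,.076,.092)];print('blade',len(Q),rect(Q),line(Q))
E
```

```text
[0.57421481 0.0449481  0.20020799]
expected tip [0.54680254 0.19953648]
top1 287 along max [0.1514 0.1538 0.1555] lateral mean -0.0019 [-0.0069  0.0039] slope -0.0015 z95 [0.1796 0.1833]
scene1 293 along max [0.1547 0.1557 0.1569] lateral mean -0.0046 [-0.0089  0.0019] slope 0.0033 z95 [0.179  0.1819]
block 441 [-0.0332 -0.029   0.0413  0.0504] [-0.0202 -0.0186  0.0101  0.0144] 0.1659441742803034
blade 73 [array([572.9,  44.5]), array([10.7, 44. ]), np.float64(6.1)] (array([0.5723, 0.0462]), np.float64(1.6123))
```

step_arm(
  deltas=[0, 0.02, -0.3, 0, 0, 0.02, -0.7, 0, 0, 0.02, -1.1, 0, 0, 0.02, -1.4, 0, 0, 0.02, -1.5, 0, 0, 0.02, -1.5, -0.06, 0, 0.02, -1.5, -0.12, 0, 0.02, -1.5, -0.12, 0, 0.02, -1.5, -0.12, 0, 0.02, -1.5, -0.12],
)

```text
clock: 5.8
position: [0.5744, 0.0468, 0.1256]
ee_rot: [[-0.058, 0.998, 0.0], [0.998, 0.058, 0.0], [0.0, 0.0, -1.0]]
force: [0.3, 0.2, -2.3]
gripper_width: 0.155
```

```bash
python3 - <<'E'
from h import *
o=sensors.get_obs();print(o['clock'],o['position'],np.arctan2(o['ee_rot'][1,1],o['ee_rot'][0,1]),o['force'],o['wrist_torque'])
s=cap('scene','scene2')
cv2.imwrite('pics/crop3.png',np.clip(cv2.resize(s['color'][200:290,210:330,::-1],(800,600),interpolation=cv2.INTER_CUBIC)*1.5,0,255).astype(np.uint8))
E
```

```text
5.8 [0.57443053 0.04678095 0.12557146] 0.05827995337928112 [ 0.25720656  0.2249015  -2.31941873] [-0.01120344 -0.01229937  0.02556665]
```

View pics/crop3.png

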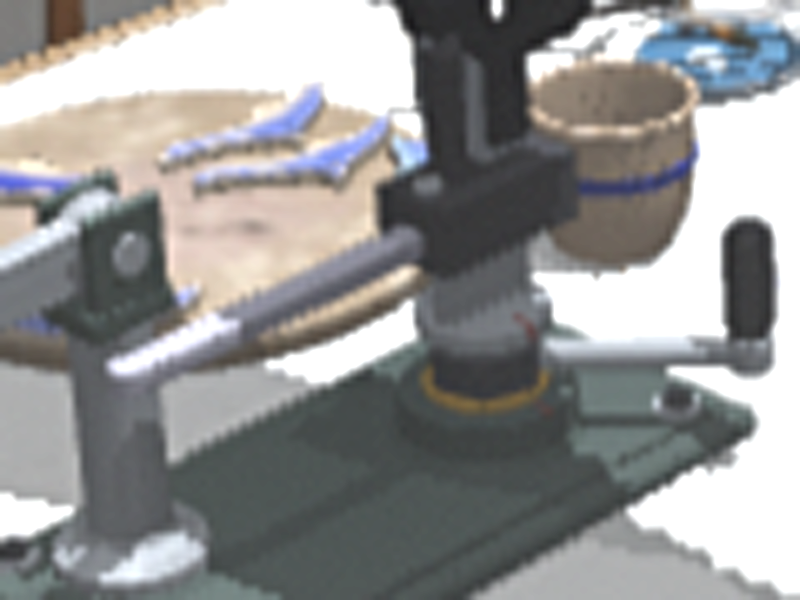

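The key's block hovers just over the blade (crop ~ (480,250)), with its arm under the column's head and in front of the column. I'm lowering it gently and watching the force.

step_arm(
  deltas=[0, 0, -0.06, 0, 0, 0, -0.12, 0, 0, 0, -0.18, 0, 0, 0, -0.22, 0, 0, 0, -0.25, 0, 0, 0, -0.25, 0],
)

```text
clock: 6.45
position: [0.5743, 0.0469, 0.1126]
ee_rot: [[-0.057, 0.998, -0.0], [0.998, 0.057, 0.0], [0.0, -0.0, -1.0]]
force: [0.8, 0.3, -2.6]
gripper_width: 0.156
```

step_arm(
  deltas=[0, 0, -0.06, 0, 0, 0, -0.12, 0, 0, 0, -0.18, 0, 0, 0, -0.22, 0, 0, 0, -0.26, 0, 0, 0, -0.29, 0, 0, 0, -0.31, 0, 0, 0, -0.31, 0],
)

```text
clock: 7.25
position: [0.5744, 0.0469, 0.0978]
ee_rot: [[-0.057, 0.998, 0.0], [0.998, 0.057, -0.0], [-0.0, 0.0, -1.0]]
force: [-0.8, -0.2, 7.0]
gripper_width: 0.157
```

Contact came at the expected height (underside about 64 mm), so the key is fully down. I'm releasing it and rising.

step_arm(
  deltas=[0, 0, 0.02, 0, 0, 0, 0.02, 0, 0, 0, 0.02, 0, 0, 0, 0.02, 0, 0, 0, 0.02, 0, 0, 0, 0.4, 0, 0, 0, 0.9, 0, 0, 0, 1.4, 0, 0, 0, 1.7, 0, 0, 0, 1.7, 0],
  jaw=0.7,
)

```text
clock: 8.25
position: [0.575, 0.0469, 0.184]
ee_rot: [[-0.057, 0.998, 0.003], [0.998, 0.057, 0.0], [0.0, 0.003, -1.0]]
force: [-0.0, 0.8, -0.9]
gripper_width: 0.7
```

```bash
python3 - <<'E'
from h import *
o=sensors.get_obs();p=o['position'];print(o['clock'],p,np.arctan2(o['ee_rot'][1,1],o['ee_rot'][0,1]),o['force'],o['joint_positions'].round(2))
c=cap('scene','scene3');P=cloud(c)
Q=P[sel(c,P,.51,-.02,.03,.03,.06,.1)];print('handle',Q.mean(0).round(4),rect(Q))
Q=P[sel(c,P,.56,.13,.03,.06,.072,.085)];print('arm z',len(Q),np.median(Q[:,2]),np.percentile(Q[:,2],95),line(Q))
Q=P[sel(c,P,.574,.046,.03,.03,.125,.15)];print('griptop',len(Q),Q.mean(0) if len(Q) else 0,np.percentile(Q[:,2],95))
print('target delta units',((np.array([.512,-.0195])-p[:2])/.05).round(3))
E
```

```text
8.25 [0.57501899 0.04692599 0.18404301] 0.05677552931182145 [-0.04428194  0.75549667 -0.92058861] [ 0.    0.77 -0.28  1.54  0.26  0.86 -0.31]
handle [ 0.5094 -0.0168  0.0791] [array([511. , -18.1]), array([16. , 19.9]), np.float64(45.6)]
arm z 321 0.07781256229429157 0.08297391123206577 (array([0.5676, 0.1318]), np.float64(1.5509))
griptop 108 [0.56996882 0.04877549 0.13288127] 0.13861036814339003
target delta units [-1.26  -1.329]
```

step_arm(
  deltas=[-0.25, -0.27, 0, -0.14, -0.5, -0.53, 0, -0.28, -0.75, -0.8, 0, -0.42, -1.0, -1.06, 0, -0.56, -1.25, -1.33, 0, -0.7, -1.25, -1.33, 0, -0.81, -1.25, -1.33, 0, -0.81, -1.25, -1.33, -0.4, -0.81, -1.25, -1.33, -0.9, -0.81, -1.25, -1.33, -0.9, -0.81],
  jaw=0.45,
)

```text
clock: 9.3
position: [0.5106, -0.0193, 0.1348]
ee_rot: [[0.681, 0.732, -0.004], [0.732, -0.681, 0.0], [-0.003, -0.003, -1.0]]
force: [0.3, 0.2, 1.4]
gripper_width: 0.451
```

```bash
python3 - <<'E'
from h import *
o=sensors.get_obs();p=o['position'];print(o['clock'],p,np.arctan2(o['ee_rot'][1,1],o['ee_rot'][0,1]),o['force'],o['joint_positions'].round(2))
E
```

```text
9.3 [ 0.51064383 -0.01926063  0.13477658] -0.7491586630962372 [0.29166507 0.160594   1.37989996] [ 0.    0.76 -0.05  1.83  0.06  0.56 -0.84]
```

step_arm(
  deltas=[0.02, 0, -0.4, 0, 0.02, 0, -0.8, 0, 0.02, 0, -1.2, 0, 0.02, 0, -1.4, 0, 0.02, 0, -1.4, 0, 0.02, 0, -1.4, 0],
)

```text
clock: 9.9
position: [0.5131, -0.0196, 0.068]
ee_rot: [[0.683, 0.73, 0.0], [0.73, -0.683, 0.0], [0.0, 0.0, -1.0]]
force: [0.1, -0.3, 0.3]
gripper_width: 0.446
```

step_arm(
  deltas=[0, 0, 0, 0, 0, 0, 0, 0, 0, 0, 0, 0, 0, 0, 0, 0],
  jaw=0.28,
  squeeze=20,
)

```text
clock: 10.3
position: [0.5129, -0.0196, 0.0675]
ee_rot: [[0.684, 0.73, 0.0], [0.73, -0.684, 0.0], [0.0, 0.0, -1.0]]
force: [0.2, -0.8, 0.3]
gripper_width: 0.276
```

```bash
cat >> h.py <<'E'
C=np.array([.5744,.0469])
def arc(ths):
    o=sensors.get_obs();p=o['position'][:2];v=p-C;a0=np.arctan2(v[1],v[0]);R=.0902
    a=a0-np.array(ths);d=(C+R*np.c_[np.cos(a),np.sin(a)]-p)/.05
    yaw=np.arctan2(o['ee_rot'][1,1],o['ee_rot'][0,1])
    want=a+np.pi/2; dy=(want-yaw+np.pi/2)%np.pi-np.pi/2
    dy=np.unwrap(np.r_[0,dy],period=np.pi)[1:]
    F=o['force'];t=np.array([np.sin(a0),-np.cos(a0)])  # cw tangent
    print('clock',o['clock'],'lever tool angle',round(a0,4),'past -x:',round(-3.081-a0,4),'r',np.hypot(*v).round(4),'yawerr',round((a0+np.pi/2-yaw+np.pi/2)%np.pi-np.pi/2,3),'Ftan(against)',round(-F[:2]@t,2),'Frad',round(F[:2]@np.array([np.cos(a0),np.sin(a0)]),2),'Fz',round(F[2],2))
    for q,x,y in zip(ths,d,dy): print(q,x.round(3),round(y,3))
E
python3 -c "
from h import *
arc([.04,.1,.17,.24,.31,.38,.45,.5])"
```

```text
clock 10.3 lever tool angle -2.3169 past -x: -0.7641 r 0.0906 yawerr 0.007 Ftan(against) 0.69 Frad 0.49 Fz 0.26
0.04 [-0.047  0.056] -0.033
0.1 [-0.121  0.135] -0.093
0.17 [-0.201  0.232] -0.163
0.24 [-0.274  0.335] -0.233
0.31 [-0.34   0.442] -0.303
0.38 [-0.399  0.554] -0.373
0.45 [-0.449  0.67 ] -0.443
0.5 [-0.48   0.755] -0.493
```

step_arm(
  deltas=[-0.047, 0.056, 0, -0.033, -0.12, 0.135, 0, -0.093, -0.2, 0.232, 0, -0.163, -0.274, 0.335, 0, -0.233, -0.34, 0.442, 0, -0.303, -0.4, 0.554, 0, -0.373, -0.45, 0.67, 0, -0.443, -0.48, 0.755, 0, -0.493],
)

```text
clock: 11.1
position: [0.4887, 0.0184, 0.0674]
ee_rot: [[0.949, 0.315, 0.001], [0.315, -0.949, -0.0], [0.0, 0.0, -1.0]]
force: [0.5, -2.5, -0.5]
gripper_width: 0.285
```

```bash
python3 -c "
from h import *
arc([.02,.04,.06,.08,.10])
c=cap('scene','scene4')
cv2.imwrite('pics/crop4.png',np.clip(cv2.resize(c['color'][200:290,210:330,::-1],(800,600),interpolation=cv2.INTER_CUBIC)*1.5,0,255).astype(np.uint8))"
```

```text
clock 11.1 lever tool angle -2.82 past -x: -0.261 r 0.0903 yawerr 0.001 Ftan(against) 2.53 Frad 0.3 Fz -0.51
0.02 [-0.01   0.035] -0.019
0.04 [-0.02   0.069] -0.039
0.06 [-0.03   0.104] -0.059
0.08 [-0.039  0.139] -0.079
0.1 [-0.047  0.174] -0.099
```

View pics/crop4.png

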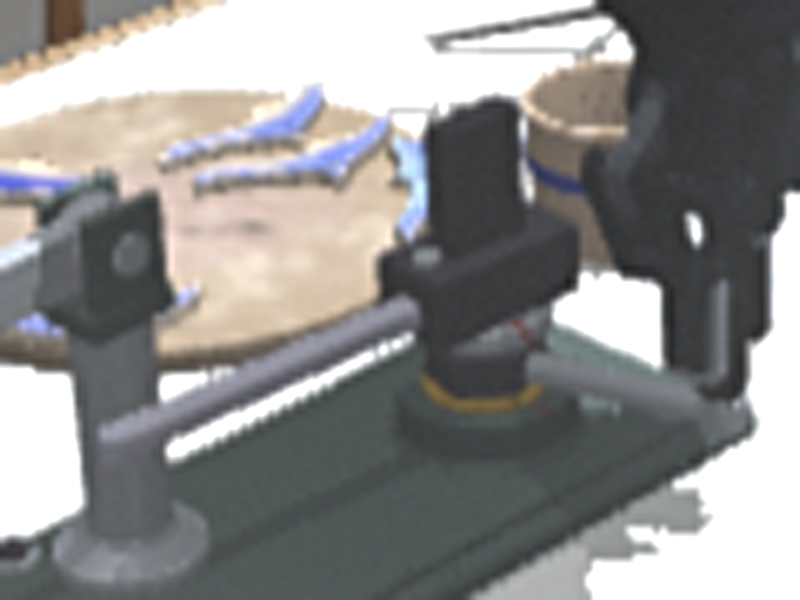

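The crop shows the key fully down on the collar with its arm at the column, ~(110,440), and the handle in the jaws turning the lever, ~(700,400). The running drag is 2.5 N. From here I advance in ~2 mm slow steps.

```bash
python3 -c "
import numpy as np
a=-2.817-.025*np.arange(28);p=.0902/.05*np.c_[np.cos(a),np.sin(a)]
d=np.diff(p,axis=0)
for i,x in enumerate(d): print(i,a[i+1].round(3),x.round(4),'half',(x/2).round(4))"
```

```text
0 -2.842 [-0.0138  0.0429] half [-0.0069  0.0215]
1 -2.867 [-0.0128  0.0433] half [-0.0064  0.0216]
2 -2.892 [-0.0117  0.0436] half [-0.0058  0.0218]
3 -2.917 [-0.0106  0.0438] half [-0.0053  0.0219]
4 -2.942 [-0.0095  0.0441] half [-0.0047  0.022 ]
5 -2.967 [-0.0084  0.0443] half [-0.0042  0.0222]
6 -2.992 [-0.0073  0.0445] half [-0.0036  0.0223]
7 -3.017 [-0.0062  0.0447] half [-0.0031  0.0223]
8 -3.042 [-0.005   0.0448] half [-0.0025  0.0224]
9 -3.067 [-0.0039  0.0449] half [-0.002   0.0225]
10 -3.092 [-0.0028  0.045 ] half [-0.0014  0.0225]
11 -3.117 [-0.0017  0.0451] half [-0.0008  0.0225]
12 -3.142 [-0.0005  0.0451] half [-0.0003  0.0225]
13 -3.167 [0.0006 0.0451] half [0.0003 0.0225]
14 -3.192 [0.0017 0.0451] half [0.0009 0.0225]
15 -3.217 [0.0028 0.045 ] half [0.0014 0.0225]
16 -3.242 [0.004  0.0449] half [0.002  0.0225]
17 -3.267 [0.0051 0.0448] half [0.0025 0.0224]
18 -3.292 [0.0062 0.0447] half [0.0031 0.0223]
19 -3.317 [0.0073 0.0445] half [0.0037 0.0223]
20 -3.342 [0.0084 0.0443] half [0.0042 0.0222]
21 -3.367 [0.0095 0.0441] half [0.0048 0.022 ]
22 -3.392 [0.0106 0.0438] half [0.0053 0.0219]
23 -3.417 [0.0117 0.0435] half [0.0059 0.0218]
24 -3.442 [0.0128 0.0432] half [0.0064 0.0216]
25 -3.467 [0.0139 0.0429] half [0.0069 0.0215]
26 -3.492 [0.015  0.0425] half [0.0075 0.0213]
```

step_arm(
  deltas=[-0.0067, 0.0212, 0, -0.0125, -0.0135, 0.0424, 0, -0.025],
)

```text
clock: 11.35
position: [0.4882, 0.02, 0.0673]
ee_rot: [[0.956, 0.295, 0.0], [0.295, -0.956, -0.0], [0.0, 0.0, -1.0]]
force: [1.7, -2.4, -0.2]
gripper_width: 0.279
```

step_arm(
  deltas=[-0.0064, 0.0216, 0, -0.0125, -0.0128, 0.0433, 0, -0.025],
)

```text
clock: 11.55
position: [0.4875, 0.0223, 0.0673]
ee_rot: [[0.963, 0.27, 0.0], [0.27, -0.963, 0.0], [0.0, -0.0, -1.0]]
force: [1.4, -2.0, -0.4]
gripper_width: 0.279
```

step_arm(
  deltas=[-0.0058, 0.0218, 0, -0.0125, -0.0117, 0.0436, 0, -0.025],
)

```text
clock: 11.75
position: [0.4869, 0.0246, 0.0673]
ee_rot: [[0.969, 0.246, -0.0], [0.246, -0.969, 0.0], [0.0, -0.0, -1.0]]
force: [1.4, -2.5, 1.0]
gripper_width: 0.282
```

step_arm(
  deltas=[-0.0053, 0.0219, 0, -0.0125, -0.0106, 0.0438, 0, -0.025],
)

```text
clock: 11.95
position: [0.4863, 0.0269, 0.0673]
ee_rot: [[0.975, 0.222, -0.0], [0.222, -0.975, 0.0], [-0.0, -0.0, -1.0]]
force: [0.8, -2.7, 1.2]
gripper_width: 0.281
```

step_arm(
  deltas=[-0.0047, 0.022, 0, -0.0125, -0.0095, 0.0441, 0, -0.025],
)

```text
clock: 12.15
position: [0.4858, 0.0291, 0.0673]
ee_rot: [[0.98, 0.197, -0.0], [0.197, -0.98, 0.0], [-0.0, -0.0, -1.0]]
force: [0.6, -3.0, -0.0]
gripper_width: 0.278
```

step_arm(
  deltas=[-0.0042, 0.0222, 0, -0.0125, -0.0084, 0.0443, 0, -0.025],
)

```text
clock: 12.35
position: [0.4855, 0.0313, 0.0673]
ee_rot: [[0.985, 0.173, -0.0], [0.173, -0.985, 0.0], [-0.0, -0.0, -1.0]]
force: [1.0, -3.4, -0.3]
gripper_width: 0.281
```

step_arm(
  deltas=[-0.0036, 0.0223, 0, -0.0125, -0.0073, 0.0445, 0, -0.025],
)

```text
clock: 12.55
position: [0.4851, 0.0335, 0.0673]
ee_rot: [[0.989, 0.148, -0.0], [0.148, -0.989, 0.0], [-0.0, -0.0, -1.0]]
force: [0.9, -2.9, -0.0]
gripper_width: 0.281
```

step_arm(
  deltas=[-0.0031, 0.0223, 0, -0.0125, -0.0062, 0.0447, 0, -0.025],
)

```text
clock: 12.75
position: [0.4847, 0.0358, 0.0673]
ee_rot: [[0.992, 0.123, -0.0], [0.123, -0.992, 0.0], [-0.0, -0.0, -1.0]]
force: [0.0, -2.4, 1.1]
gripper_width: 0.281
```

step_arm(
  deltas=[-0.0025, 0.0224, 0, -0.0125, -0.005, 0.0448, 0, -0.025],
)

```text
clock: 12.95
position: [0.4845, 0.038, 0.0673]
ee_rot: [[0.995, 0.099, -0.0], [0.099, -0.995, 0.0], [-0.0, -0.0, -1.0]]
force: [0.8, -2.4, 0.3]
gripper_width: 0.283
```

step_arm(
  deltas=[-0.002, 0.0225, 0, -0.0125, -0.0039, 0.0449, 0, -0.025],
)

```text
clock: 13.15
position: [0.4843, 0.0402, 0.0673]
ee_rot: [[0.997, 0.074, -0.0], [0.074, -0.997, 0.0], [0.0, -0.0, -1.0]]
force: [0.5, -2.7, -0.9]
gripper_width: 0.281
```

step_arm(
  deltas=[-0.0014, 0.0225, 0, -0.0125, -0.0028, 0.045, 0, -0.025],
)

```text
clock: 13.35
position: [0.4842, 0.0425, 0.0673]
ee_rot: [[0.999, 0.049, 0.0], [0.049, -0.999, 0.0], [0.0, -0.0, -1.0]]
force: [0.1, -3.1, -0.2]
gripper_width: 0.281
```

step_arm(
  deltas=[-0.0008, 0.0225, 0, -0.0125, -0.0017, 0.0451, 0, -0.025],
)

```text
clock: 13.55
position: [0.4841, 0.0448, 0.0673]
ee_rot: [[1.0, 0.024, -0.0], [0.024, -1.0, 0.0], [-0.0, -0.0, -1.0]]
force: [0.9, -2.1, 0.5]
gripper_width: 0.278
```

step_arm(
  deltas=[-0.0003, 0.0225, 0, -0.0125, -0.0005, 0.0451, 0, -0.025],
)

```text
clock: 13.75
position: [0.4841, 0.047, 0.0673]
ee_rot: [[1.0, -0.001, -0.0], [-0.001, -1.0, 0.0], [-0.0, -0.0, -1.0]]
force: [0.8, -3.2, 0.2]
gripper_width: 0.283
```

step_arm(
  deltas=[0.0003, 0.0225, 0, -0.0125, 0.0006, 0.0451, 0, -0.025],
)

```text
clock: 13.95
position: [0.4841, 0.0492, 0.0673]
ee_rot: [[1.0, -0.026, -0.0], [-0.026, -1.0, 0.0], [-0.0, -0.0, -1.0]]
force: [-0.7, -3.1, 0.6]
gripper_width: 0.279
```

step_arm(
  deltas=[0.0009, 0.0225, 0, -0.0125, 0.0017, 0.0451, 0, -0.025],
)

```text
clock: 14.15
position: [0.4842, 0.0515, 0.0672]
ee_rot: [[0.999, -0.051, -0.0], [-0.051, -0.999, 0.0], [-0.0, -0.0, -1.0]]
force: [0.2, -4.3, 0.7]
gripper_width: 0.283
```

The reading has gone up, so I'm taking a half step.

step_arm(
  deltas=[0.0007, 0.0112, 0, -0.006, 0.0014, 0.0225, 0, -0.0125],
)

```text
clock: 14.35
position: [0.4843, 0.0524, 0.0673]
ee_rot: [[0.998, -0.063, -0.0], [-0.063, -0.998, -0.0], [-0.0, 0.0, -1.0]]
force: [-0.0, -4.8, 1.1]
gripper_width: 0.278
```

step_arm(
  deltas=[0.0004, 0.006, 0, -0.0035, 0.0008, 0.012, 0, -0.007],
)

```text
clock: 14.55
position: [0.4843, 0.0529, 0.0673]
ee_rot: [[0.998, -0.07, -0.0], [-0.07, -0.998, -0.0], [-0.0, 0.0, -1.0]]
force: [0.7, -6.1, 0.9]
gripper_width: 0.28
```

step_arm(
  deltas=[0.0005, 0.006, 0, -0.0035, 0.001, 0.012, 0, -0.007],
)

```text
clock: 14.75
position: [0.4843, 0.0534, 0.0673]
ee_rot: [[0.997, -0.077, -0.0], [-0.077, -0.997, -0.0], [-0.0, 0.0, -1.0]]
force: [-0.1, -6.9, -0.5]
gripper_width: 0.282
```

step_arm(
  deltas=[0.0005, 0.006, 0, -0.0035, 0.001, 0.012, 0, -0.007],
)

```text
clock: 14.95
position: [0.4844, 0.0539, 0.0673]
ee_rot: [[0.996, -0.084, -0.0], [-0.084, -0.996, -0.0], [0.0, 0.0, -1.0]]
force: [-0.1, -7.2, 0.7]
gripper_width: 0.279
```

step_arm(
  deltas=[0.0005, 0.006, 0, -0.0035, 0.001, 0.012, 0, -0.007],
)

```text
clock: 15.15
position: [0.4844, 0.0545, 0.0673]
ee_rot: [[0.996, -0.091, -0.0], [-0.091, -0.996, -0.0], [-0.0, 0.0, -1.0]]
force: [-0.5, -6.9, 1.4]
gripper_width: 0.278
```

```bash
python3 -c "
from h import *
arc([0.005])
for i in range(6): c=eyes.camera('scene');print(sensors.get_obs()['clock'],sensors.get_obs()['force'].round(2),sensors.get_obs()['position'].round(4))"
```

```text
clock 15.15 lever tool angle 3.0575 past -x: -6.1385 r 0.0903 yawerr 0.007 Ftan(against) 6.95 Frad -0.13 Fz 1.39
0.005 [0.002 0.009] 0.002
15.2 [-0.21 -6.08  0.95] [0.4844 0.0545 0.0673]
15.25 [-0.44 -6.69  1.34] [0.4844 0.0545 0.0673]
15.3 [-0.4  -7.24  0.99] [0.4845 0.0545 0.0673]
15.35 [-0.7  -7.31  0.77] [0.4844 0.0544 0.0673]
15.4 [-0.19 -7.25  1.17] [0.4844 0.0544 0.0673]
15.45 [-0.34 -5.9   0.92] [0.4844 0.0544 0.0673]
```

step_arm(
  deltas=[0.0005, 0.006, 0, -0.0035, 0.001, 0.012, 0, -0.007],
)

```text
clock: 15.65
position: [0.4845, 0.055, 0.0673]
ee_rot: [[0.995, -0.098, -0.0], [-0.098, -0.995, -0.001], [-0.0, 0.001, -1.0]]
force: [-0.3, -8.1, 0.3]
gripper_width: 0.279
```

step_arm(
  deltas=[0.0005, 0.006, 0, -0.0035, 0.001, 0.012, 0, -0.007],
)

```text
clock: 15.85
position: [0.4845, 0.0555, 0.0673]
ee_rot: [[0.994, -0.105, -0.0], [-0.105, -0.994, -0.001], [0.0, 0.001, -1.0]]
force: [-1.9, -8.6, 1.4]
gripper_width: 0.282
```

step_arm(
  deltas=[0.0006, 0.006, 0, -0.0035, 0.0012, 0.012, 0, -0.007],
)

```text
clock: 16.05
position: [0.4846, 0.056, 0.0673]
ee_rot: [[0.994, -0.113, -0.0], [-0.113, -0.994, -0.001], [-0.0, 0.001, -1.0]]
force: [-1.1, -8.8, 1.0]
gripper_width: 0.28
```

step_arm(
  deltas=[0.0006, 0.006, 0, -0.0035, 0.0012, 0.012, 0, -0.007],
)

```text
clock: 16.25
position: [0.4846, 0.0566, 0.0672]
ee_rot: [[0.993, -0.12, -0.0], [-0.12, -0.993, -0.001], [-0.0, 0.001, -1.0]]
force: [-0.4, -9.0, 1.0]
gripper_width: 0.281
```

step_arm(
  deltas=[0.0006, 0.006, 0, -0.0035, 0.0012, 0.012, 0, -0.007],
)

```text
clock: 16.45
position: [0.4847, 0.0571, 0.0673]
ee_rot: [[0.992, -0.126, -0.0], [-0.126, -0.992, -0.001], [-0.0, 0.001, -1.0]]
force: [-0.3, -9.8, 1.5]
gripper_width: 0.282
```

```bash
python3 -c "
from h import *
for i in range(8): c=eyes.camera('scene');print(sensors.get_obs()['clock'],sensors.get_obs()['force'].round(2),sensors.get_obs()['position'].round(4))"
```

```text
16.5 [-1.64 -9.67  0.48] [0.4846 0.0571 0.0673]
16.55 [-0.46 -9.33  0.97] [0.4846 0.0571 0.0672]
16.6 [-0.86 -8.95  1.75] [0.4847 0.0571 0.0673]
16.65 [-1.1  -8.38  1.24] [0.4846 0.0571 0.0673]
16.7 [-0.5  -9.78  0.83] [0.4846 0.0571 0.0672]
16.75 [-0.86 -9.35  0.65] [0.4846 0.0571 0.0673]
16.8 [-0.66 -7.94  0.26] [0.4847 0.0571 0.0673]
16.85 [-1.74 -8.28  1.28] [0.4846 0.0571 0.0673]
```

step_arm(
  deltas=[0.0004, 0.0045, 0, -0.0025, 0.0009, 0.009, 0, -0.005],
)

```text
clock: 17.05
position: [0.4847, 0.0575, 0.0673]
ee_rot: [[0.991, -0.131, -0.0], [-0.131, -0.991, -0.001], [-0.0, 0.001, -1.0]]
force: [-1.7, -9.2, 1.5]
gripper_width: 0.282
```

```bash
python3 -c "
from h import *
for i in range(5): c=eyes.camera('scene');print(sensors.get_obs()['clock'],sensors.get_obs()['force'].round(2),sensors.get_obs()['position'].round(4))"
```

```text
17.1 [-0.61 -9.99  1.06] [0.4847 0.0575 0.0673]
17.15 [ -1.56 -10.42   0.88] [0.4847 0.0575 0.0673]
17.2 [ -1.03 -10.61   1.94] [0.4847 0.0575 0.0673]
17.25 [-0.99 -9.92  1.47] [0.4847 0.0575 0.0673]
17.3 [-1.28 -9.66  0.64] [0.4847 0.0575 0.0673]
```

About 10 N is reached. I'm backing off within the slack, opening and rising.

step_arm(
  deltas=[-0.004, -0.035, 0, 0, -0.009, -0.07, 0, 0, -0.009, -0.07, 0, 0],
)

```text
clock: 17.6
position: [0.4843, 0.0547, 0.0673]
ee_rot: [[0.991, -0.131, -0.0], [-0.131, -0.991, 0.0], [-0.0, -0.0, -1.0]]
force: [-0.5, -4.3, -0.2]
gripper_width: 0.28
```

step_arm(
  deltas=[0, 0, 0, 0, 0, 0, 0, 0, 0, 0, 0, 0, 0, 0, 0.5, 0, 0, 0, 1.1, 0, 0, 0, 1.7, 0, 0, 0, 2.3, 0, 0, 0, 2.3, 0, 0, 0, 2.3, 0],
  jaw=0.45,
)

```text
clock: 18.5
position: [0.4844, 0.0553, 0.1825]
ee_rot: [[0.992, -0.13, 0.001], [-0.13, -0.992, 0.001], [0.001, -0.001, -1.0]]
force: [0.1, -0.6, -1.0]
gripper_width: 0.45
```

```bash
python3 - <<'E'
from h import *
o=sensors.get_obs();p=o['position'];print(o['clock'],p,np.arctan2(o['ee_rot'][1,1],o['ee_rot'][0,1]),o['force'],o['joint_positions'].round(2))
s=cap('scene','scene5')
cv2.imwrite('pics/crop5.png',np.clip(cv2.resize(s['color'][200:290,210:330,::-1],(800,600),interpolation=cv2.INTER_CUBIC)*1.5,0,255).astype(np.uint8))
P=cloud(s)
def armfit(c,P,z0,z1):
    Q=P[sel(c,P,.57,.13,.04,.05,z0,z1)]
    p=np.polyfit(Q[:,1],Q[:,0],1);r=abs(Q[:,0]-np.polyval(p,Q[:,1]))<.008;Q=Q[r];p=np.polyfit(Q[:,1],Q[:,0],1);return len(Q),np.arctan2(1,p[0])
for t in('scene3','scene5'):
    c=load(t);print(t,armfit(c,cloud(c),.066,.084))
    P=cloud(c);Q=P[sel(c,P,.574,.046,.03,.03,.10,.15)];print(' grip',Q.mean(0).round(4),rect(Q))
Q=P[sel(s,P,.485,.055,.03,.03,.06,.1)];print('handle',rect(Q),Q.mean(0))
E
```

```text
18.5 [0.48441688 0.05528193 0.18246731] -1.7009519140065879 [ 0.05764797 -0.62034296 -1.02547102] [-0.35  0.68  0.31  1.87 -0.32  0.64 -1.55]
scene3 (220, np.float64(1.6242862756454024))
 grip [0.5688 0.0494 0.1212] [array([572.3,  47.1]), array([20.6, 38.8]), np.float64(11.4)]
scene5 (237, np.float64(1.5634625198430514))
 grip [0.5698 0.0492 0.121 ] [array([573.6,  46.9]), array([18.4, 38.5]), np.float64(3.0)]
handle [array([482.2,  49.7]), array([18.2, 17.8]), np.float64(66.8)] [0.48091178 0.05180042 0.07868095]
```

View pics/crop5.png

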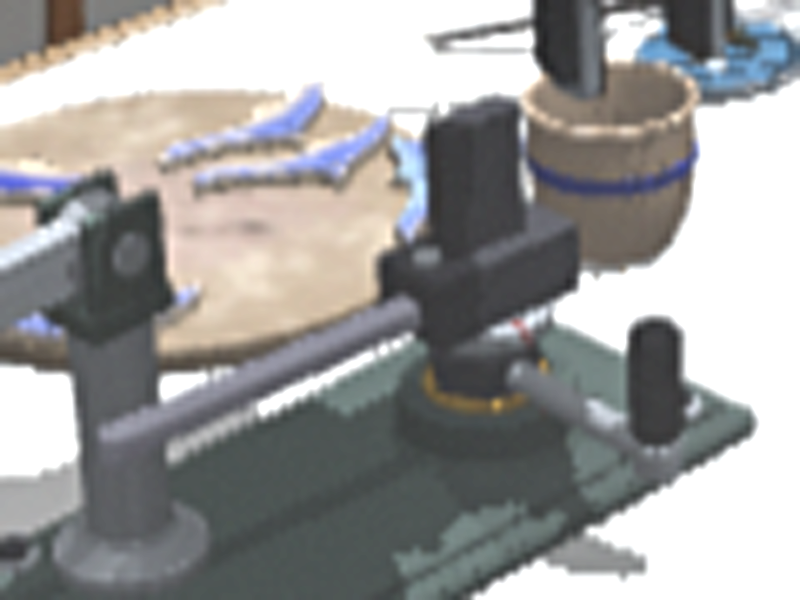

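The crop shows the lever swung round to ~(660,400), the key fully down with its arm against the column, and red marks on the collar near (520,330). Next I fetch the key: lift just off the blade, swing its arm clear of the column's head, then raise it.

step_arm(
  deltas=[0, 0, 0.1, 0.14, 0, 0, 0.1, 0.28, 0.2, 0, 0.1, 0.42, 0.5, -0.04, 0.1, 0.56, 0.8, -0.07, 0.1, 0.7, 1.1, -0.1, 0.1, 0.84, 1.4, -0.13, 0.1, 0.98, 1.7, -0.16, 0.1, 1.12, 1.8, -0.168, 0.1, 1.26, 1.8, -0.168, 0.1, 1.4],
  jaw=0.7,
)

```text
clock: 19.55
position: [0.5744, 0.0464, 0.1858]
ee_rot: [[0.292, 0.956, -0.002], [0.956, -0.292, 0.001], [-0.0, -0.002, -1.0]]
force: [0.5, -0.7, -0.9]
gripper_width: 0.697
```

step_arm(
  deltas=[0, 0, 0, 0.14, 0, 0, 0, 0.28, 0, 0, 0, 0.297, 0, 0, 0, 0.297, 0, 0, 0, 0.297],
)

```text
clock: 20.05
position: [0.5742, 0.0466, 0.1869]
ee_rot: [[0.008, 1.0, -0.001], [1.0, -0.008, 0.0], [0.0, -0.001, -1.0]]
force: [0.5, 0.6, 0.2]
gripper_width: 0.704
```

```bash
python3 - <<'E'
from h import *
o=sensors.get_obs();p=o['position'];print(o['clock'],p,np.arctan2(o['ee_rot'][1,1],o['ee_rot'][0,1]),o['force'])
print((np.r_[.5744,.0469,.098]-p)/.05)
E
```

```text
20.05 [0.57421428 0.04656059 0.18688177] -0.007786158468292308 [0.48587735 0.55502643 0.2237498 ]
[ 0.00371441  0.00678811 -1.77763548]
```

step_arm(
  deltas=[0, 0.006, -0.5, 0, 0, 0.006, -1.0, 0, 0, 0.006, -1.4, 0, 0, 0.006, -1.65, 0, 0, 0.006, -1.75, 0, 0, 0.006, -1.75, 0, 0, 0.006, -1.75, 0],
)

```text
clock: 20.75
position: [0.5747, 0.0469, 0.1005]
ee_rot: [[0.005, 1.0, 0.001], [1.0, -0.005, 0.0], [0.0, 0.001, -1.0]]
force: [-0.2, -0.1, 0.7]
gripper_width: 0.702
```

step_arm(
  deltas=[0, 0, 0, 0, 0, 0, 0, 0, 0, 0, 0, 0, 0, 0, 0, 0, 0, 0, 0, 0, 0, 0, 0, 0, 0, 0, 0, 0],
  jaw=0,
  squeeze=40,
)

```text
clock: 21.45
position: [0.5751, 0.0468, 0.1002]
ee_rot: [[0.005, 1.0, 0.002], [1.0, -0.005, 0.0], [0.0, 0.002, -1.0]]
force: [5.8, -0.3, 5.4]
gripper_width: 0.162
```

```bash
python3 - <<'E'
from h import *
o=sensors.get_obs();p=o['position'];print(o['clock'],p,np.arctan2(o['ee_rot'][1,1],o['ee_rot'][0,1]),o['force'],o['wrist_torque'])
E
```

```text
21.45 [0.57513511 0.04683207 0.10019468] -0.004510888310444676 [ 5.83059272 -0.32576643  5.44440415] [-0.13309655 -1.29529401  0.24053853]
```

step_arm(
  deltas=[0.02, 0, 0, 0, 0.02, 0, 0, 0],
)

```text
clock: 21.65
position: [0.5754, 0.0468, 0.1001]
ee_rot: [[0.004, 1.0, 0.0], [1.0, -0.004, -0.0], [-0.0, 0.0, -1.0]]
force: [1.2, -1.1, 8.1]
gripper_width: 0.159
```

```bash
python3 - <<'E'
from h import *
o=sensors.get_obs();p=o['position'];print(o['clock'],p,np.arctan2(o['ee_rot'][1,1],o['ee_rot'][0,1]),o['force'],o['wrist_torque'])
E
```

```text
21.65 [0.57540456 0.04680611 0.10012989] -0.004461857767150064 [ 1.17026784 -1.10673698  8.14980688] [-0.06012477 -0.07904264  0.19913171]
```

Lateral load is relieved, so I'm lifting 24 mm off the blade.

step_arm(
  deltas=[0, 0, 0.06, 0, 0, 0, 0.14, 0, 0, 0, 0.22, 0, 0, 0, 0.3, 0, 0, 0, 0.38, 0, 0, 0, 0.46, 0, 0, 0, 0.48, 0, 0, 0, 0.48, 0],
)

```text
clock: 22.45
position: [0.5752, 0.0468, 0.1239]
ee_rot: [[0.004, 1.0, -0.0], [1.0, -0.004, 0.0], [0.0, -0.0, -1.0]]
force: [-0.6, 0.2, -2.2]
gripper_width: 0.158
```

step_arm(
  deltas=[0, 0, 0, 0.07, 0, 0, 0, 0.14, 0, 0, 0, 0.2, 0, 0, 0, 0.2, 0, 0, 0.3, 0.2, 0, 0, 0.8, 0.2, 0, 0, 1.3, 0.2, 0, 0, 1.7, 0.2, 0, 0, 1.8, 0.2, 0, 0, 1.8, 0.2],
)

```text
clock: 23.45
position: [0.5754, 0.0468, 0.2137]
ee_rot: [[-0.193, 0.981, 0.0], [0.981, 0.193, 0.0], [-0.0, 0.0, -1.0]]
force: [0.8, 0.6, -3.2]
gripper_width: 0.159
```

```bash
python3 - <<'E'
from h import *
o=sensors.get_obs();p=o['position'];print(o['clock'],p,np.arctan2(o['ee_rot'][1,1],o['ee_rot'][0,1]),o['force'])
c=cap('scene','scene6');P=cloud(c);Q=P[sel(c,P,.574,.046,.035,.035,.077,.09)];print('blade',len(Q),rect(Q),line(Q))
Q=P[sel(c,P,.574,.046,.05,.09,.14,.2)];print('block zmin',np.percentile(Q[:,2],[1,5]))
Q=P[sel(c,P,.485,.05,.03,.03,.06,.1)];print('handle',rect(Q))
cv2.imwrite('pics/crop6.png',np.clip(cv2.resize(c['color'][200:290,210:330,::-1],(800,600),interpolation=cv2.INTER_CUBIC)*1.5,0,255).astype(np.uint8))
E
```

```text
23.45 [0.57538087 0.04682556 0.2137409 ] 0.19434154820675173 [ 0.77708524  0.64872365 -3.19696261]
blade 75 [array([573.4,  45.4]), array([41.5, 13.9]), np.float64(80.2)] (array([0.5725, 0.0464]), np.float64(1.5138))
block zmin [0.17765923 0.17972325]
handle [array([481.8,  49.1]), array([17.9, 16.6]), np.float64(70.7)]
```

View pics/crop6.png

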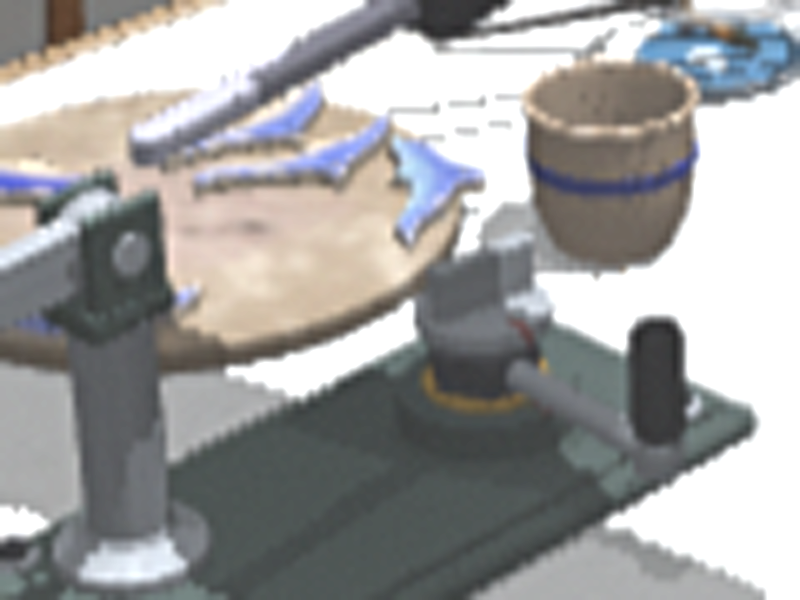

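The crop shows the blade free and slightly turned (about 0.1 rad, within 0.3), the lever unmoved at (655,400), and the key held clear above. I'm carrying the key back to its original spot on the bare table.

step_arm(
  deltas=[-0.1, -0.3, 0, 0, -0.35, -1.1, 0, 0, -0.6, -1.9, 0, -0.03, -0.85, -2.7, 0, -0.06, -1.1, -3.5, 0, -0.09, -1.35, -4.3, 0, -0.12, -1.6, -5.1, 0, -0.15, -1.85, -5.9, 0, -0.18, -2.05, -6.6, 0, -0.18, -2.22, -7.11, 0, -0.18],
)

```text
clock: 24.5
position: [0.4624, -0.3114, 0.2126]
ee_rot: [[-0.013, 1.0, -0.002], [1.0, 0.013, 0.0], [0.0, -0.002, -1.0]]
force: [0.4, 0.7, -3.5]
gripper_width: 0.16
```

step_arm(
  deltas=[0, 0, 0, 0, 0, 0, -0.7, 0, 0, 0, -1.4, 0, 0, 0, -2.1, 0, 0, 0, -2.7, 0, 0, 0, -3.1, 0, 0, 0, -3.3, 0, 0, 0, -3.42, 0, 0, 0, -3.48, 0, 0, 0, -3.48, 0],
)

```text
clock: 25.5
position: [0.4645, -0.3088, 0.0401]
ee_rot: [[-0.015, 1.0, 0.0], [1.0, 0.015, -0.0], [-0.0, 0.0, -1.0]]
force: [-0.1, 0.7, -1.0]
gripper_width: 0.16
```

step_arm(
  deltas=[0, 0, -0.03, 0, 0, 0, -0.055, 0, 0, 0, -0.075, 0, 0, 0, -0.085, 0, 0, 0, -0.085, 0],
)

```text
clock: 26.0
position: [0.4646, -0.3089, 0.0362]
ee_rot: [[-0.015, 1.0, 0.001], [1.0, 0.015, -0.001], [-0.001, 0.001, -1.0]]
force: [-2.1, 0.6, 9.0]
gripper_width: 0.159
```

Contact with the table; releasing and retreating.

step_arm(
  deltas=[0, 0, 0.02, 0, 0, 0, 0.02, 0, 0, 0, 0.02, 0, 0, 0, 0.02, 0, 0, 0, 0.02, 0, 0, 0, 0.4, 0, 0, 0, 1.0, 0, 0, 0, 1.8, 0, 0, 0, 2.6, 0, 0, 0, 3.0, 0],
  jaw=0.8,
)

```text
clock: 27.0
position: [0.4649, -0.309, 0.1886]
ee_rot: [[-0.015, 1.0, 0.003], [1.0, 0.015, -0.002], [-0.002, 0.003, -1.0]]
force: [-0.7, -0.3, -1.0]
gripper_width: 0.797
```

step_arm(
  deltas=[0, -0.5, 0, 0, 0, -1.2, 0, 0, 0, -1.8, 0, 0, 0, -2, 0, 0, 0, -2, 0, 0, 0, -2, 0, 0],
)

```text
clock: 27.6
position: [0.4646, -0.4076, 0.1854]
ee_rot: [[-0.016, 1.0, -0.0], [1.0, 0.016, 0.001], [0.001, -0.0, -1.0]]
force: [1.5, 0.2, 0.1]
gripper_width: 0.799
```

```bash
python3 - <<'E'
from h import *
o=sensors.get_obs();print(o['clock'],o['position'],o['force'])
t=cap('top','top7');s=cap('scene','scene7')
for n,c0,c in(('top',load('top0'),t),('scene',load('scene0'),s)):
    P=cloud(c);P0=cloud(c0)
    for k,a in dict(griptop=(.461,-.31,.03,.05,.065,.08),blade=(.572,.044,.035,.035,.077,.09),cup=(.66,-.09,.06,.06,.03,.07)).items():
        for q,cc in((P0,c0),(P,c)):
            Q=q[sel(cc,q,*a)];print(n,k,len(Q),rect(Q) if len(Q)>3 else '',line(Q)[1] if len(Q)>5 else '')
a=[cv2.resize(s['color'][190:320,180:450,::-1],(800,385),interpolation=cv2.INTER_CUBIC),cv2.resize(t['color'][170:270,120:480,::-1],(800,215),interpolation=cv2.INTER_CUBIC)]
cv2.imwrite('pics/crop7.png',np.clip(np.vstack(a)*1.4,0,255).astype(np.uint8))
E
```

```text
27.6 [ 0.46459336 -0.40757724  0.18541389] [1.5008933  0.15535085 0.07502482]
top griptop 87 [array([ 464.4, -308. ]), array([34.1, 13.2]), np.float64(89.9)] 1.5827
top griptop 85 [array([ 464.1, -308.1]), array([13.9, 33.8]), np.float64(1.3)] 1.5999
top blade 61 [array([574.3,  45.8]), array([ 8.8, 39.2]), np.float64(3.9)] 1.6277
top blade 62 [array([574.7,  45.9]), array([39.4,  8.2]), np.float64(85.9)] 1.4988
top cup 288 [array([ 670.3, -100.3]), array([65.4, 64.8]), np.float64(86.9)] 2.8918
top cup 290 [array([ 670.1, -100.4]), array([65.5, 66.4]), np.float64(70.7)] 2.9017
scene griptop 62 [array([ 463. , -308.5]), array([16.8, 38.7]), np.float64(5.1)] 1.563
scene griptop 55 [array([ 462.4, -307.3]), array([17.8, 39.2]), np.float64(7.7)] 1.6217
scene blade 72 [array([574.,  47.]), array([42.5, 13.4]), np.float64(89.8)] 1.6196
scene blade 74 [array([573.7,  44.8]), array([43.7, 10.7]), np.float64(81.5)] 1.4893
scene cup 514 [array([ 670. , -100.5]), array([68.8, 71.1]), np.float64(84.1)] 2.3982
scene cup 513 [array([ 669.8, -101. ]), array([66.9, 70.4]), np.float64(20.2)] 2.4163
```

View pics/crop7.png

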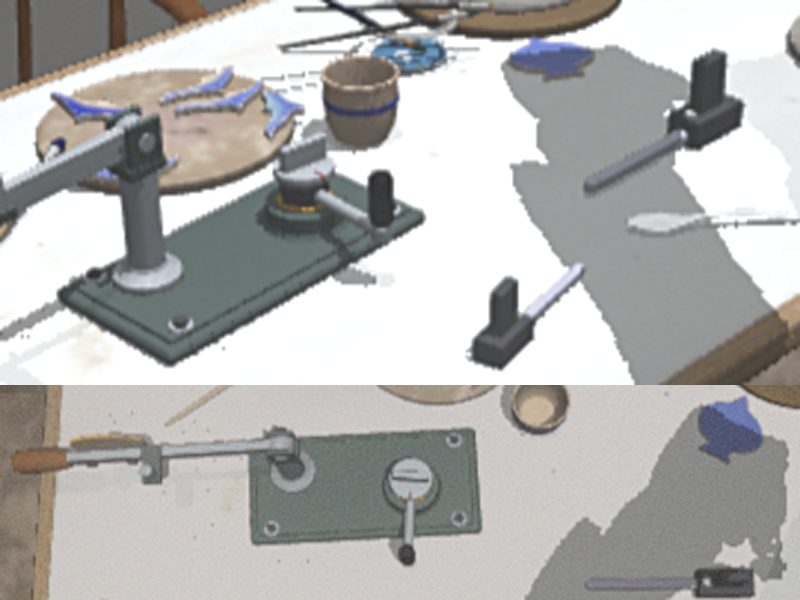

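The final picture shows the key flat on the table block down at its old spot (scene crop (700,110)), the lever tight at about the stand's -x, the blade turned about 0.13 rad, and the cup and fish unmoved.

```bash
python3 -c "
from h import *
bot.job_done()"
```

```text
the job is handed in; nothing more can be done
```

I fitted the larger key fully over the blade, locked the nut, and put the key back where it had lain, block down on the bare table. The job is handed in at about 28 s on the robot's clock.

- **Key fit:** contact came at 64 mm, the height of the collar top. The key's arm then bore on the column while I swung the lever.
- **Nut:** the lever dragged at about 2.5–3 N, then came up tight. I pushed on until the force read 9–10.6 N, about 10 N on average and inside the 8–13 N window. Single readings scatter by about 0.7 N. The force rose less steeply than stated, about 1–2 N per mm against 2.5. I put this down to give in the fingers and went by the force. I had no reading of the washer itself.
- **Setting:** the blade turned 0.13 rad clockwise by both cameras, inside the 0.3 limit. Another scene picture taken earlier, right after lifting the key, gave 0.10. I did not turn it back, so as not to disturb the tightened nut.
- **Key put back:** it stands within about 1 mm of its first place.
- **Other things:** the cup measured unmoved. The spoon and fish look undisturbed in the last picture. I did not check the brush at the end, but the arm never went near it. The gripper was clear of everything at hand-in.

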